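# Change the pipe feeder to its fastest feed

## Robot

A 6-joint arm with a two-finger parallel gripper is mounted at the origin on a cart in front of the work surface, level with it; the furniture and walls round the work are solid. World frame = base frame: x ahead of the robot, y to its left, z up, the work surface at z = 0. Lengths are in m, angles in degrees, forces in N, time in s.
With the tool pointing down it reaches from about 0.325 to 0.925 m from the base axis. Payload 3.1 kg.
Tool frame: the origin (TCP) lies at the very end of the fingers, on their centre line; the grasp point (between the pads) lies 19 mm behind it (manip.tcp_to_grasp is the distance from the TCP to the grasp point, in m); z points along the fingers, y is the direction in which the jaws open and shut (so a half turn about z gives the same grasp; the last joint's range is limited). The gripper opens to 85 mm and grips with 20 to 120 N. Pads are 22 mm wide; open, the fingers measure 114 mm over their backs; the gripper's body (76 mm by 85 mm) begins 54 mm behind the grasp point. The pads swing forward as they close: fully open they stand 13 mm farther back than shut.
Start: joints at [62.154, 12.427, 92.441, -0, 75.132, -6.429], TCP at [0.228, 0.582, 0.231] pointing down, gripper open.
Joint ranges: [-157.48, 157.48], [-44.54, 120.13], [17.64, 146.25], [-64.5, 244.5], [7.68, 150.69], [-147.95, 147.95]. Speed limits (degrees/s): [159.86, 159.86, 180, 180, 180, 180].

## Interface

Orientations are given as a 3x3 rotation matrix whose columns are the frame's x, y, z axes.
In Python, from rig import manip, readout, vision gives the robot as it stands. Calls block until the motion is done:
- manip.move_pose(position, orientation): joint-space move of the TCP to a pose.
- manip.servo_line(position, rot=None, max_speed=0.15, max_force=None): straight line of the TCP; rot=None keeps the orientation; max_speed is the mean speed in m/s. With max_force (N) it stops when the force on the tool has changed by that much, and returns True; else False.
- manip.movej(angles): joint-space move.
- manip.command_gripper(opening, squeeze=None): finger opening in m; squeeze is the grip in N (None keeps the last); returns when the fingers have stopped.
- manip.dwell(seconds).
- manip.inverse_kinematics(position, orientation): joint angles nearest the present ones, or None.
- readout.sense(): the state.
- vision.capture(name): name is "scene" or "top"; returns the picture (480x640x3 uint8, blue, green, red); there is no depth.
- vision.camera_params(name): a dict with "vertical_fov" (degrees; the focal length in pixels is half the picture's height over the tangent of half this angle, whatever the lens; pixels are square), "cx", "cy" (the principal point, pixels), "k1" (the pictures are not rectified: a ray, as slopes to the right and down, at radius r is drawn at 1 + k1 r^2 times it, then the intrinsics apply), "eye" and "attitude" of the camera in the world. Camera axes: x right, y down, z forward; pixel columns grow to the right and rows downward; lengths in m; the calibration is good to about 2 mm. A picture is of the moment at which its call begins. camera_params takes no time and is no camera call.
A pose or a line that the arm cannot do raises manip.IKError and nothing moves.
- manip.job_done(): hands the job in, once; it reports no verdict.
The state is a dict: "clock": time; "joints": joint angles; "qd": joint speeds; "tau": joint torques, N m; "tool_pos": TCP position; "eef_rot": TCP orientation; "ft_force": force on the tool from outside, world axes, zero at the start; "wrist_torque": the same for the moment, N m; "finger_gap": finger opening in m.
Only numpy, scipy, OpenCV 4.12 (cv2) and the standard library are available. Lean on these libraries where they do the work, as an engineer would, in place of code of your own. Each camera call takes 0.05 s, during which the arm holds its last target.

## Task

The pipe feeder was left in its slowest feed (near left slot) and the next tubes run on the fastest: push its gear lever through the gate into the far right slot, fully home. Only push it, gently, with the fingertips or the outside of the fingers (never take the knob or stem between the fingers): out to the cross slot, all the way across to the right, then on into the far right slot, without pushing it into any other slot on the way. Leave the tools and the foam offcut lying about where they are.

Things in the scene. Friction and masses are not known exactly. Their poses are not given: they have to be found in the camera images.
- feeder: Bench pipe feeder, bolted down, place and yaw vary: grey cast gearbox 182 x 124 mm with a steel gate on top, motor behind, feed rollers and a copper tube on its left (up to 118 mm high and 100 mm left of the middle). Origin: underside centre, below the gate's middle. x points to its far side (motor), y left, z up; near, far, left, right in the goal are along these axes.
- gate_mid (a point): Middle of the gate, on its plate's top face, 104 mm above the feeder's origin; same axes. The cross slot (along y) joins three legs along x, 28 mm apart: six dead-end slots, punched with 1 (near left), 2 (far left), 3, 4 (middle), 5 (near right), 6 (far right) pips. Slots 14 mm wide, stem 10 mm, rounded corners.
- knob (a point): Centre of the black ball knob, 34 mm across, on the gear lever, 160 mm from the lever's pivot. Upright it stands 184 mm above the worktop; home in a corner slot about 51 mm to the side, 50 mm to the front or back, 168 mm high. Below it only a thin neck and stem (10 to 15 mm), free down to the gate plate.
- pivot (a point): Point the lever turns about, 24 mm above the feeder's origin, inside the gearbox; feeder's axes. With shift a and cross b the ball's centre lies at (160 sin a, -160 cos a sin b, 160 cos a cos b) mm from it. The lever moves stiffly both ways (about 3 N at the ball) and stays where it is left: no springs, no detents.
- cross (a joint): Sideways lean of the lever, rad, + to the right: -0.32 to -0.355 in the left leg, within 0.025 of 0 in the middle leg, 0.32 to 0.355 in the right leg. The gate lets it change only while the lever stands in the cross slot.
- shift (a joint): Fore-and-aft lean of the lever, rad, + to the far side: 0 is the cross slot (free to pass sideways from about -0.03 to 0.03), about -0.315 is home in the left or right near slot, about +0.315 home in the left or right far slot (0.333 in the middle leg). The slot ends are firm stops.
- knife: Yellow box cutter, 175 x 22 x 18 mm, lying loose on the worktop near the feeder. Origin: centre of its underside. Leave it alone.
- cutter: Small tube cutter, blue and black, 114 x 37 x 20 mm, lying loose on the worktop. Origin: centre of its underside. Leave it alone.
- foam_bit: Pale foam pipe offcut, 87 x 27 x 22 mm, lying loose on the worktop. Origin: centre of its underside. Leave it alone.

How it is judged (in metres and radians):
On the way, in this order (a step that is already met when the one before it is completed fails the run):
1. the lever is pushed out of the near left slot into the cross slot (value of joint shift above -0.1 rad and value of joint cross below -0.2 rad).
2. the lever is pushed across to the right leg (value of joint cross above 0.28 rad and value of joint shift below 0.2 rad).
At the end, for the whole second after the job is handed in: The lever leans home in the far right slot (fore-and-aft lean over 0.275 of about 0.315 rad, sideways lean over 0.28 rad) and is at rest; box cutter, tube cutter and offcut lie within 20 mm of where they were (value of joint shift above 0.275 rad and value of joint cross above 0.28 rad and velocity of joint shift between -0.05 and 0.05 rad/s and distance of each of knife, cutter, foam_bit from where it was at the start of the episode below 0.02 m); the robot touches nothing.
It fails at once if the lever is pushed more than about half way into a slot other than the near left or far right one ((value of joint shift above 0.2 rad and value of joint cross below 0.2 rad) or (value of joint shift below -0.2 rad and value of joint cross above -0.2 rad)).
It fails at once if the lever or the feeder is gripped hard or forced (over 40 N) (contact force between the fingers and feeder above 40 N).
It fails at once if the knob is taken between the fingers (its centre within 16 mm of the grasp point) (distance between the grasp point and knob below 0.016 m).
It fails at once if the box cutter, tube cutter or offcut is picked up or shoved (more than 20 mm) (distance of any of knife, cutter, foam_bit from where it was at the start of the episode above 0.02 m).
It also fails if it takes over 58 s, if anything falls off the work surface, if the arm or the gripper's body presses on something with over 40 N, if the wrist force passes 120 N, or if a joint passes its speed limit or range.

## Working session

There is one attempt and no reset: what is moved stays moved. The work goes in short steps, each a Python script; the robot and the scene stay as the last script left them, time stands still between calls to the robot, and variables do not carry over. Pictures are saved under pics/ and viewed, and the job is handed in when it is done.

```bash
mkdir -p pics; ls; python3 - <<'E'
from rig import manip, readout, vision
import cv2
for n in("scene","top"):
    cv2.imwrite(f"pics/{n}0.png",vision.capture(n)); print(n,vision.camera_params(n))
s=readout.sense(); print(s)
E
```

```text
pics
scene {'vertical_fov': 45.15651650627969, 'cx': 330.83899397602005, 'cy': 250.74337770516007, 'k1': -0.058024145503273554, 'eye': array([ 0.01522541, -0.84876712,  0.58623482]), 'attitude': array([[ 9.07189248e-01, -1.71924452e-01,  3.83991734e-01],
       [-4.20722068e-01, -3.72409291e-01,  8.27226850e-01],
       [ 7.81566976e-04, -9.12005100e-01, -4.10178115e-01]])}
top {'vertical_fov': 54.28350276822879, 'cx': 323.77098093146736, 'cy': 236.39767661982356, 'k1': -0.04283685315774784, 'eye': array([0.41767183, 0.11310268, 1.02756014]), 'attitude': array([[ 0.02156029, -0.99852698,  0.04978983],
       [-0.99947789, -0.02272603, -0.02296698],
       [ 0.02406467, -0.04926866, -0.99849561]])}
{'clock': 0.1, 'joints': array([ 6.21525939e+01,  1.24751862e+01,  9.25238362e+01,  1.35674272e-03,
        7.51311985e+01, -6.42777168e+00]), 'qd': array([-0.12161408, -0.00885724, -0.23322574, -0.04106413,  0.04483184,
        0.00376511]), 'tau': array([-7.40277846e-05, -3.98079658e+01, -3.04971886e+01, -2.45212414e-04,
        4.28304120e-03,  5.27025497e-05]), 'tool_pos': array([0.22785204, 0.58116437, 0.23002758]), 'eef_rot': array([[-9.30928345e-01,  3.65200283e-01, -1.08189456e-03],
       [ 3.65201781e-01,  9.30926240e-01, -1.99889116e-03],
       [ 2.77168419e-04, -2.25593426e-03, -9.99997417e-01]]), 'ft_force': array([-0.67735722,  0.59567762,  0.23873758]), 'wrist_torque': array([-0.03491387, -0.01737046,  0.03323801]), 'finger_gap': 0.08534145062416001}
```

View pics/scene0.png

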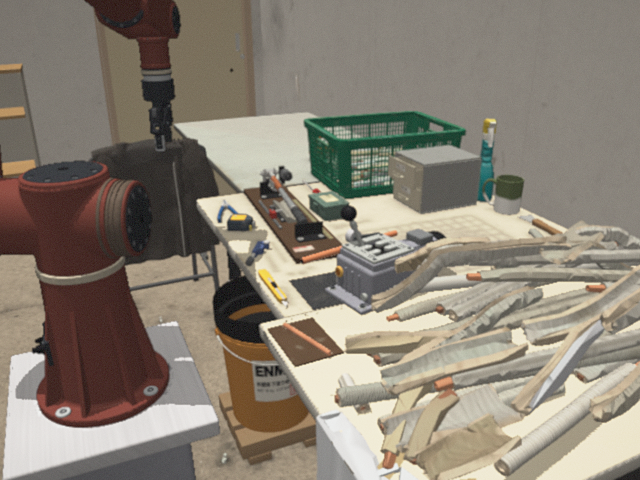

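View pics/top0.png

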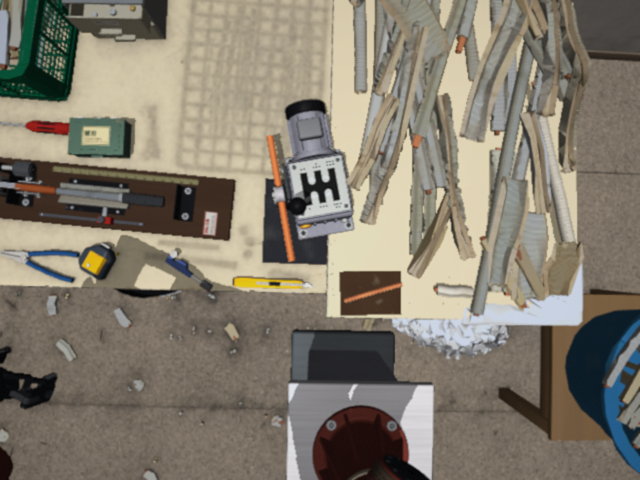

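```bash
python3 - <<'E'
import cv2
a=cv2.imread("pics/top0.png"); b=cv2.imread("pics/scene0.png")
cv2.imwrite("pics/topc.png",cv2.resize(a[90:270,230:390],None,fx=4.4,fy=3.3*4/3*1.0,interpolation=cv2.INTER_CUBIC)[:600] if 0 else cv2.resize(a[130:250,250:370],None,fx=5,fy=5,interpolation=cv2.INTER_CUBIC))
cv2.imwrite("pics/scenec.png",cv2.resize(b[195:315,310:460],None,fx=5,fy=5,interpolation=cv2.INTER_CUBIC))
E
```

```text
(no output)
```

View pics/topc.png

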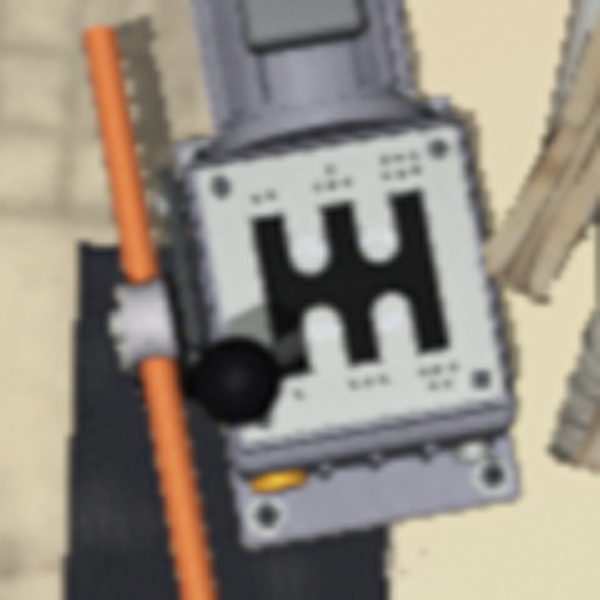

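View pics/scenec.png

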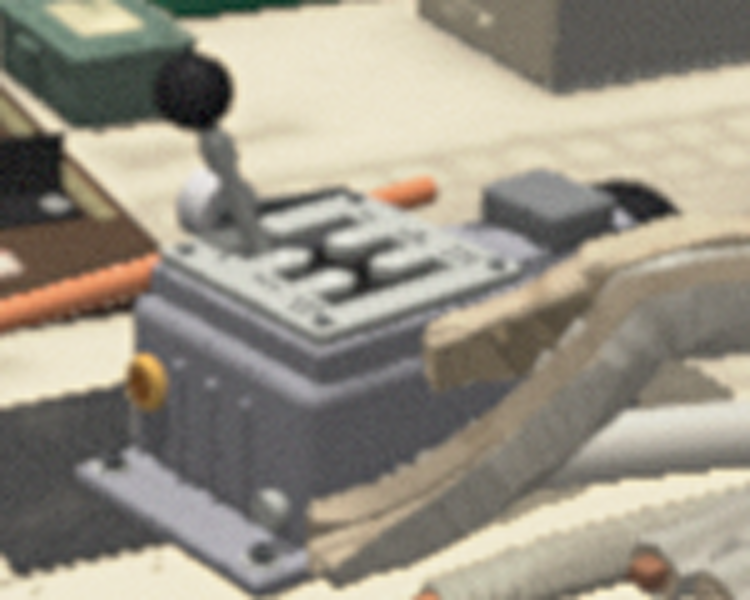

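```bash
cat >h.py <<'E'
from rig import manip, readout, vision
import numpy as np, cv2
def cam(n):
    p=vision.camera_params(n); f=240/np.tan(np.radians(p['vertical_fov']/2))
    return p,f
def unproj(n,uv,z):
    p,f=cam(n); d=np.array([(uv[0]-p['cx'])/f,(uv[1]-p['cy'])/f]); s=d.copy()
    for _ in range(20): s=d/(1+p['k1']*(s@s))
    r=np.array(p['attitude'])@np.array([*s,1]); e=np.array(p['eye'])
    return e+r*(z-e[2])/r[2]
def proj(n,X):
    p,f=cam(n); c=np.array(p['attitude']).T@(np.asarray(X)-p['eye']); s=c[:2]/c[2]
    return s*(1+p['k1']*(s@s))*f+[p['cx'],p['cy']]
E
python3 - <<'E'
from h import *
T=lambda u,v:unproj("top",((u+.5)/5+249.5,(v+.5)/5+129.5),.104)
P=dict(s2=T(267,215),s4=T(337,205),s6=T(410,193),s3=T(364,363),s5=T(435,350),a=T(221,187),b=T(438,148),c=T(481,379))
for k,v in P.items(): print(k,v.round(4))
g1=(P['s4']+P['s3'])/2; g2=(P['a']+P['c'])/2
print(g1,g2)
def ang(d): return np.degrees(np.arctan2(d[1],d[0]))
print(ang(P['s4']-P['s3']),ang(P['s6']-P['s5']),ang(P['s2']-P['s6'])-90,ang(P['a']-P['b'])-90,ang(P['b']-P['c']))
for k in('s2','s6'): print(np.linalg.norm(P[k]-P['s4']))
print(np.linalg.norm(P['s4']-P['s3']),np.linalg.norm(P['s6']-P['s5']))
k=unproj("top",((236.5)/5+249.5,382.5/5+129.5),.168); print("knob",k)
# scene cam: corner checks
S=lambda u,v,z:unproj("scene",((u+.5)/5+309.5,(v+.5)/5+194.5),z)
print("knob scene",S(194,90,.168)); q=np.array([S(186,250,.104),S(323,321,.104),S(500,265,.104)]);print(q,(q[0]+q[2])/2)
E
```

```text
s2 [0.5898 0.1359 0.104 ]
s4 [0.5945 0.1082 0.104 ]
s6 [0.6001 0.0792 0.104 ]
s3 [0.5316 0.096  0.104 ]
s5 [0.5374 0.068  0.104 ]
a [0.6006 0.1545 0.104 ]
b [0.6186 0.0684 0.104 ]
c [0.5263 0.0495 0.104 ]
[0.56303482 0.10210422 0.104     ] [0.56343854 0.10196303 0.104     ]
10.897285568415306 10.154423059352284 10.317640984309037 11.80241334672317 11.594878531948613
0.02814323404978981
0.029507655907929344
0.0641259238339069 0.06367586197857988
knob [0.51547281 0.14424324 0.168     ]
knob scene [0.52084745 0.15423624 0.168     ]
[[0.51005784 0.13817143 0.104     ]
 [0.52815297 0.05263801 0.104     ]
 [0.62097481 0.06997368 0.104     ]] [0.56551632 0.10407256 0.104     ]
```

```bash
python3 - <<'E'
from h import *
from scipy.optimize import least_squares
ut=np.array([236.5/5+249.5,382.5/5+129.5]); us=np.array([194.5/5+309.5,90.5/5+194.5])
r=least_squares(lambda X:np.r_[proj("top",X)-ut,proj("scene",X)-us],[.51,.14,.168]); print(r.x,r.fun)
g=np.array([.564,.1025]);
for yaw in(10.5,11,11.5):
  t=np.radians(yaw);R=np.array([[np.cos(t),-np.sin(t)],[np.sin(t),np.cos(t)]])
  L=R.T@(r.x[:2]-g); a=np.arcsin(L[0]/.16); print(yaw,L,a,np.arcsin(-L[1]/.16/np.cos(a)), np.sqrt(.16**2-L@L)+.024)
  for a in(-.315,-.26):
    b=-.34; l=.16*np.array([np.sin(a),-np.cos(a)*np.sin(b),np.cos(a)*np.cos(b)]); X=np.r_[g+R@l[:2],.024+l[2]]
    print(a,X,proj("top",X)-ut,proj("scene",X)-us)
E
```

```text
[0.51525341 0.1439626  0.17231682] [ 0.07146756 -0.14585485 -0.18103365  0.01454963]
10.5 [-0.04037437  0.04965166] -0.25509753237677113 -0.32646970067046904 0.17064454636666895
-0.315 [0.50601416 0.14334948 0.16741884] [0.36891484 5.15419012] [-4.12120995  3.01659666]
-0.26 [0.51415899 0.14570525 0.16977099] [-0.84538105  0.58204474] [-1.05239151  0.98645156]
11 [-0.03993954  0.0500021 ] -0.2522900163381029 -0.3286120711900823 0.17064454636666895
-0.315 [0.50565989 0.14284191 0.16741884] [0.63973621 5.35210503] [-4.16757811  3.12217976]
-0.26 [0.51378385 0.14526866 0.16977099] [-0.61288347  0.79071065] [-1.12162395  1.08115923]
11.5 [-0.03950168  0.05034873] -0.2494649137279944 -0.33072808812378746 0.17064454636666895
-0.315 [0.50531007 0.14233127 0.16741884] [0.91229219 5.54766482] [-4.21137745  3.22802446]
-0.26 [0.51341254 0.14482882 0.16977099] [-0.37855408  0.99735662] [-1.18854059  1.17618102]
```

```bash
cat >>h.py <<'E'
G=np.array([.564,.1025]); TH=np.radians(11.0)
R2=np.array([[np.cos(TH),-np.sin(TH)],[np.sin(TH),np.cos(TH)]])
ROT=np.array([[-np.cos(TH),-np.sin(TH),0],[-np.sin(TH),np.cos(TH),0],[0,0,-1]])
def W(x,y,z=.160): return np.r_[G+R2@[x,y],z]
def L(): 
    s=readout.sense(); return (R2.T@(s['tool_pos'][:2]-G)).round(4),s['tool_pos'][2].round(4),(R2.T@s['ft_force'][:2]).round(1),s['ft_force'][2].round(1),round(s['clock'],2)
def go(x,y,z=.160,v=.06,f=None):
    r=manip.servo_line(W(x,y,z),rot=ROT,max_speed=v,max_force=f); print(r,*L()); return r
def snap(tag):
    for n,(a,b,c,d) in dict(top=(130,250,250,370),scene=(165,315,290,450)).items():
        im=vision.capture(n); cv2.imwrite(f"pics/{n}_{tag}.png",im)
        cv2.imwrite(f"pics/{n}_{tag}c.png",cv2.resize(im[a:b,c:d],None,fx=(5 if n=='top' else 4),fy=(5 if n=='top' else 4),interpolation=cv2.INTER_CUBIC))
E
python3 - <<'E'
from h import *
manip.command_gripper(0,20)
print(readout.sense()['finger_gap'])
print(manip.inverse_kinematics(W(-.09,.05,.26),ROT))
manip.move_pose(W(-.09,.05,.26),ROT); print(*L())
go(-.09,.05,.160,.15)
snap("1")
E
```

```text
5.80632266716314e-05
[ 7.78880111e+00 -6.42482006e+00  1.09021124e+02 -2.54444375e-14
  7.74036959e+01 -9.32111989e+01]
[-0.0899  0.0505] 0.26 [-1.   0.5] 0.6 2.71
False [-0.0892  0.0502] 0.1608 [-0.8  0.1] 0.3 3.52
```

View pics/top_1c.png

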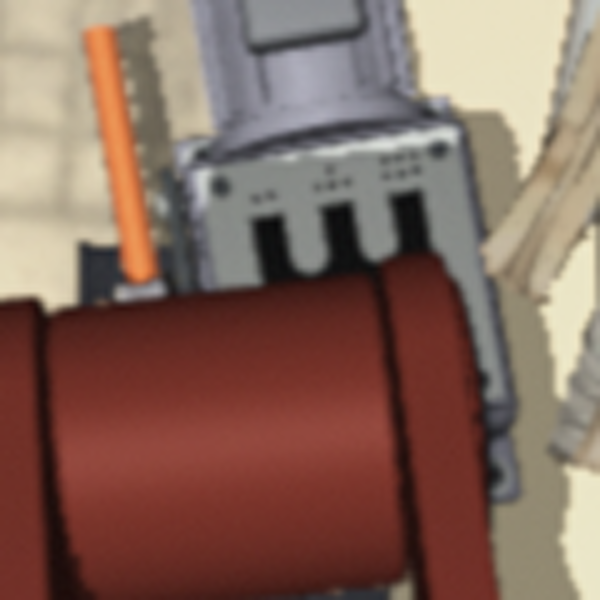

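View pics/scene_1c.png

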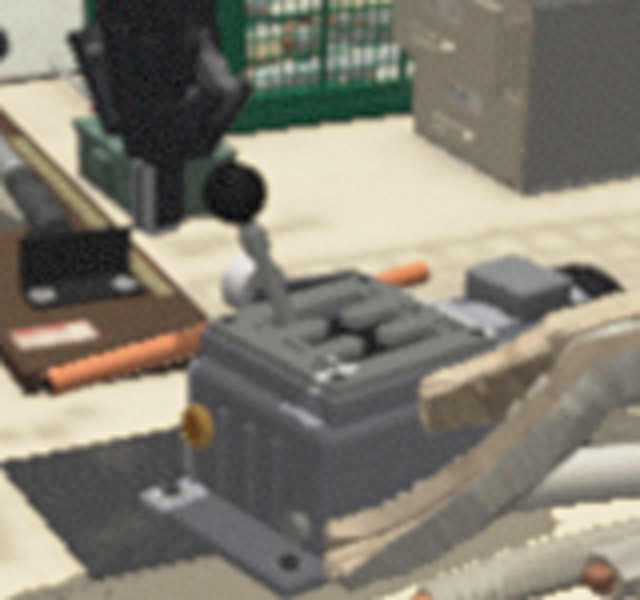

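```bash
python3 - <<'E'
from h import *
x=-.085
while x<-.0335:
    go(x,.05,v=.05); x+=.006
manip.dwell(.2);print(*L())
snap("2")
E
```

```text
False [-0.0841  0.0499] 0.1608 [-1.1  0.9] -0.6 3.88
False [-0.0786  0.0499] 0.1601 [-0.3  0.6] 0.1 4.14
False [-0.0726  0.05  ] 0.16 [0.4 0.7] 0.3 4.41
False [-0.0673  0.05  ] 0.1596 [-1.5 -1. ] 0.2 4.67
False [-0.0613  0.0502] 0.1598 [-3.3  0.6] 1.5 4.94
False [-0.0549  0.0501] 0.16 [-2.3  0.6] -0.4 5.21
False [-0.0488  0.05  ] 0.16 [-3.5  0.8] 0.5 5.47
False [-0.0428  0.05  ] 0.16 [-2.6  0.9] 1.2 5.74
False [-0.0367  0.05  ] 0.16 [-2.1 -0.1] 0.8 6.01
[-0.0369  0.05  ] 0.16 [-2.3  0.6] 0.1 6.21
```

View pics/scene_2c.png

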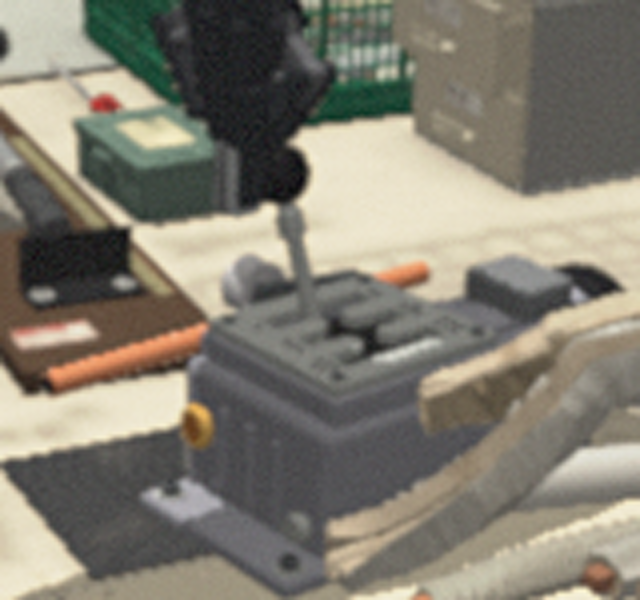

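```bash
cat >>h.py <<'E'
def ball(a,b):
    l=.16*np.array([np.sin(a),-np.cos(a)*np.sin(b),np.cos(a)*np.cos(b)]); return np.r_[G+R2@l[:2],.024+l[2]]
def fit(uv,n="scene",k=4,o=(290,165)):
    from scipy.optimize import least_squares
    t=(np.array(uv)+.5)/k-.5+o
    r=least_squares(lambda q:proj(n,ball(*q))-t,[0,0]); return r.x.round(3)
E
python3 - <<'E'
from h import *
print(fit((278,175)), fit((235,193)))
go(-.0278,.05,v=.03); manip.dwell(.2);print(*L())
go(-.050,.05); 
snap("3")
E
```

```text
[-0.073 -0.317] [-0.236 -0.346]
False [-0.0274  0.05  ] 0.1601 [-2.2  1.4] 1.5 6.77
[-0.0276  0.0499] 0.16 [-1.6  0.5] 1.0 6.97
False [-0.0501  0.05  ] 0.1602 [ 0.5 -0.1] -0.3 7.48
```

View pics/scene_3c.png

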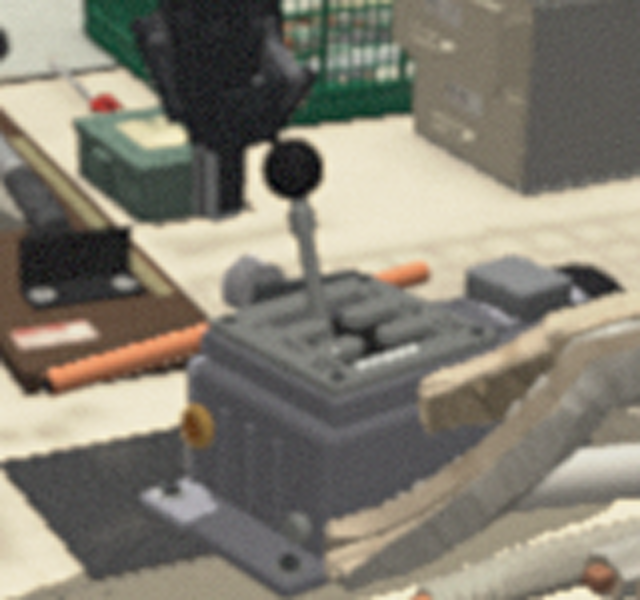

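View pics/top_3c.png

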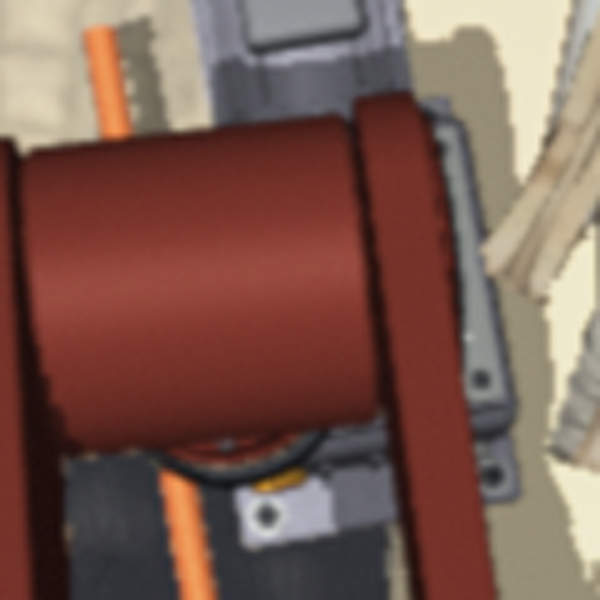

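```bash
python3 - <<'E'
from h import *
print(fit((293,169)))
go(-.050,.100,v=.1); go(0,.100,v=.1)
y=.092
hit=0
while y>.045 and not hit:
    hit=go(0,y,v=.04,f=9); y-=.006
snap("4")
E
```

```text
[ 0.026 -0.365]
False [-0.05    0.1001] 0.1599 [-0.9 -0.3] -0.2 8.23
False [-0.0004  0.0997] 0.1597 [-1.2  0. ] 0.3 8.88
False [-0.0003  0.0917] 0.1601 [ 0.1 -0.3] -0.2 9.23
False [0.     0.0857] 0.16 [-0.   0.1] -0.4 9.53
False [0.0001 0.0806] 0.1602 [-0.1  2.8] 1.2 9.83
False [0.0005 0.0745] 0.1607 [0.2 5.2] 2.8 10.13
False [0.0003 0.0681] 0.1603 [0.8 3.5] 3.6 10.43
False [-0.      0.0619] 0.1599 [0.3 3.9] 2.3 10.73
False [-0.0001  0.0558] 0.1599 [-0.1  2.6] 2.8 11.03
False [-0.0002  0.0498] 0.1598 [0.1 1.9] 1.5 11.33
```

View pics/scene_4c.png

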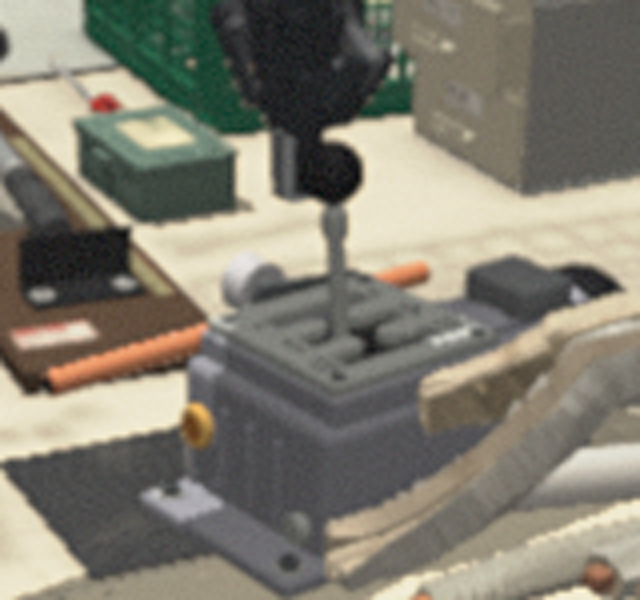

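```bash
python3 - <<'E'
from h import *
print(fit((331,173)))
y=.042
hit=0
while y>-.0275 and not hit:
    hit=go(0,y,v=.04,f=9); y-=.006
    if abs(L()[2][1])>9: break
manip.dwell(.1); print(*L())
snap("5")
E
```

```text
[ 0.001 -0.134]
False [-0.0001  0.0415] 0.1599 [-0.3  2.3] 2.1 11.78
False [-0.0001  0.0356] 0.1599 [0.9 2.6] 0.9 12.08
False [-0.      0.0296] 0.1599 [0.5 1.7] 2.2 12.38
False [-0.      0.0236] 0.16 [0.3 2.4] 1.8 12.68
False [-0.      0.0176] 0.1599 [1.1 2. ] 1.5 12.98
False [-0.      0.0116] 0.16 [0.7 1.8] 0.6 13.28
False [-0.0001  0.0056] 0.1598 [0.9 2. ] 0.3 13.58
False [-0.0002 -0.0003] 0.1596 [0.6 1.7] 0.0 13.88
False [-0.0003 -0.0063] 0.1597 [-0.   1.6] -1.4 14.18
False [-0.0002 -0.0124] 0.1599 [0.2 2.4] -0.9 14.48
False [-0.0001 -0.0184] 0.16 [1.1 2.1] -1.1 14.78
False [ 0.     -0.0244] 0.1601 [-0.2  2.1] -1.7 15.08
[ 0.0001 -0.0243] 0.1601 [-0.3  1.8] -1.2 15.18
```

View pics/scene_5c.png

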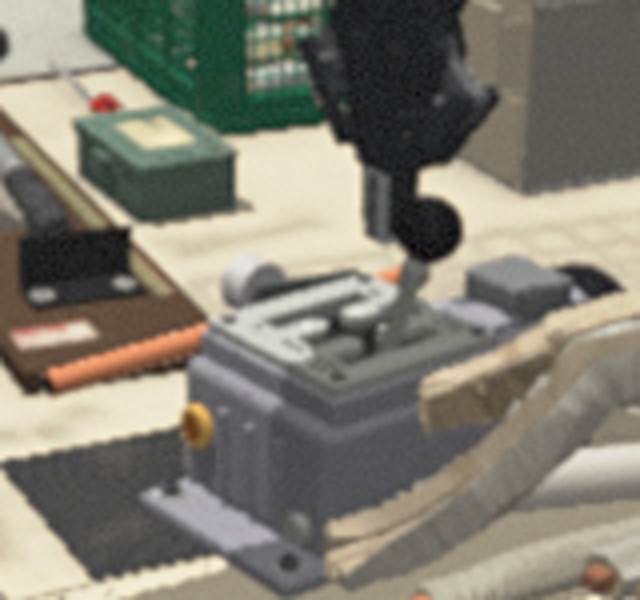

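```bash
python3 - <<'E'
from h import *
print(fit((430,229)))
y=-.0264
hit=0
while y>-.0365 and not hit:
    hit=go(0,y,v=.02)
    if abs(L()[2][1])>7: break
    y-=.002
snap("6")
E
```

```text
[0.011 0.336]
False [ 0.     -0.0263] 0.16 [-0.2  3.1] -0.5 15.55
False [-0.0001 -0.0273] 0.1598 [-0.3  6.8] -1.4 15.8
False [-0.0001 -0.0279] 0.1596 [-0.3  8.7] -1.2 16.05
```

View pics/scene_6c.png

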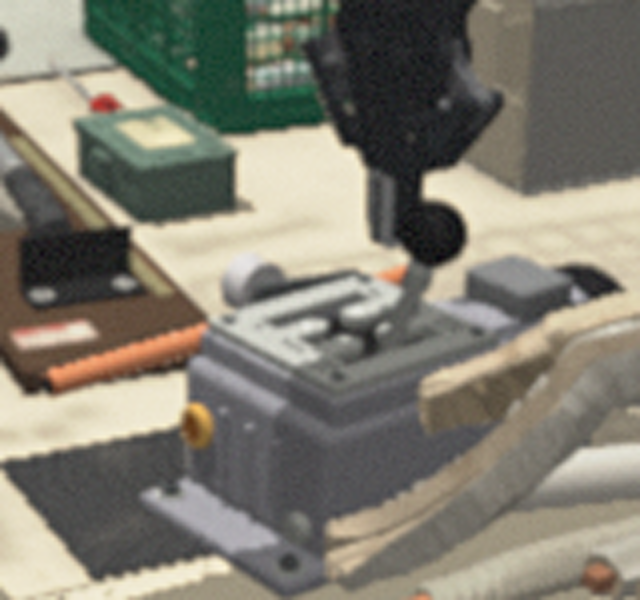

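```bash
python3 - <<'E'
from h import *
print(fit((433,233)))
go(0,-.010,v=.05); go(-.05,-.005,v=.1); go(-.05,-.054,v=.08)
x=-.036
while x<.0325:
    go(x,-.054,v=.04,f=14)
    if abs(L()[2][0])>11: break
    x+=.006 if x<.012 else .002
snap("7")
E
```

```text
[0.008 0.355]
False [ 0.0002 -0.0102] 0.1603 [-0.9 -0.2] -0.1 16.71
False [-0.0495 -0.0052] 0.1604 [-0.3  0.3] 1.2 17.36
False [-0.0501 -0.0541] 0.1599 [-0.4  0.2] 0.9 18.12
False [-0.0358 -0.0538] 0.1599 [0.8 0.4] 0.2 18.62
False [-0.0298 -0.054 ] 0.1601 [-0.6  0.4] 0.3 18.93
False [-0.0243 -0.054 ] 0.1599 [-2.2 -0.3] 0.3 19.23
False [-0.0178 -0.054 ] 0.1599 [-2.1 -0.4] 0.5 19.52
False [-0.0116 -0.054 ] 0.1599 [-1.6  1.5] -0.3 19.82
False [-0.0056 -0.0539] 0.1599 [-1.2  0.5] 0.2 20.12
False [ 0.0002 -0.0538] 0.1598 [-2.2  0.1] -1.5 20.43
False [ 0.0063 -0.0539] 0.1598 [-2.5  0.3] -2.1 20.73
False [ 0.0124 -0.054 ] 0.16 [-2.6  0.6] -1.9 21.02
False [ 0.0185 -0.0541] 0.1601 [-2.5  0.6] -1.0 21.32
False [ 0.0201 -0.0541] 0.16 [-2.1  1. ] -1.5 21.57
False [ 0.0219 -0.054 ] 0.1599 [-2.9  0.3] -2.5 21.82
False [ 0.0228 -0.054 ] 0.1596 [-4.9 -0.1] -0.2 22.07
False [ 0.0234 -0.054 ] 0.1594 [-8.5  0.2] 1.6 22.32
False [ 0.024 -0.054] 0.1593 [-12.7   0.6] 4.5 22.57
```

View pics/scene_7c.png

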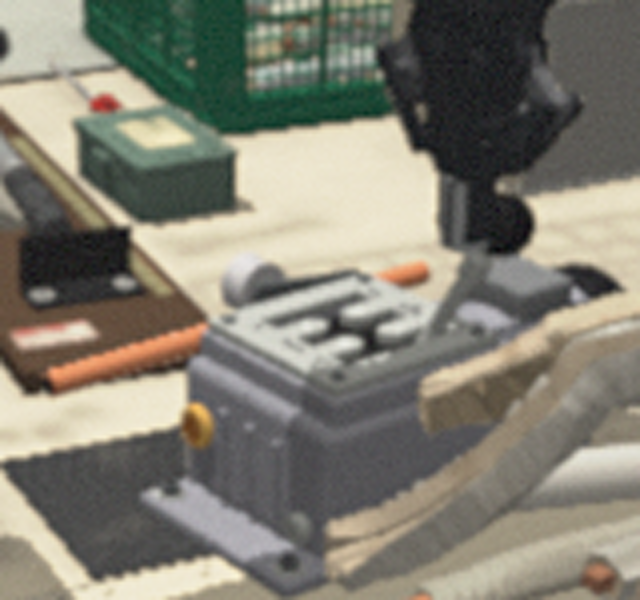

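Firm stop reached at the expected travel. I'll back off, lift clear and check.

```bash
python3 - <<'E'
from h import *
go(-.05,-.054,v=.06); go(-.05,-.054,.30,v=.12)
manip.move_pose([0.228,0.45,0.30],ROT); manip.dwell(.3); print(*L())
snap("8")
E
```

```text
False [-0.0496 -0.0541] 0.1601 [-0.2 -0. ] 0.2 24.12
False [-0.0506 -0.0539] 0.2988 [ 0.6 -0.2] -0.2 25.44
[-0.2631  0.4049] 0.3 [-0.9 -0.5] -0.1 27.58
```

View pics/top_8.png

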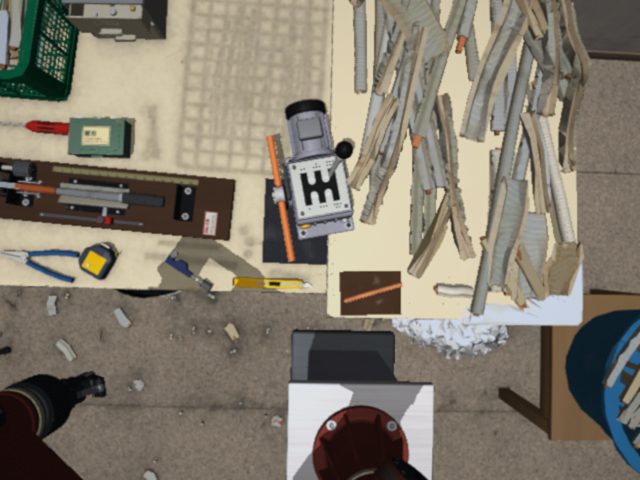

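View pics/top_8c.png

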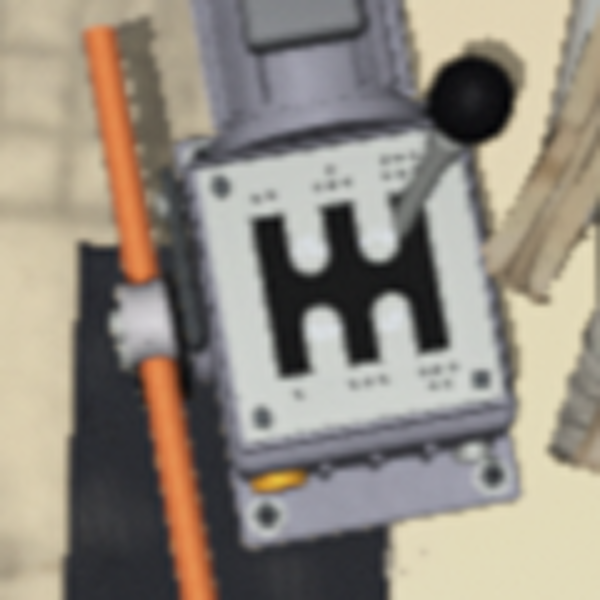

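View pics/scene_8c.png

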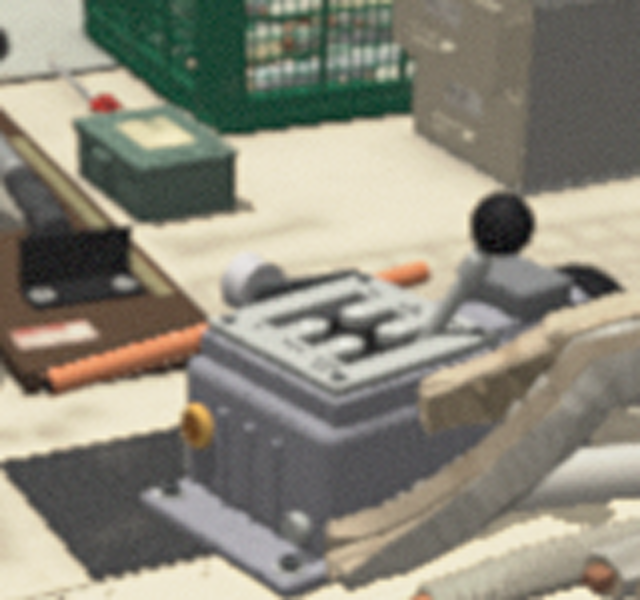

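The knob now stands at the far right corner, top crop (470,98) and scene crop (502,223), with the stem in the six-pip slot. The tools lie where they did at the start.

```bash
python3 - <<'E'
from h import *
print(fit((470,98),"top",5,(250,130)),fit((502,223)))
a=cv2.imread("pics/top0.png").astype(int);b=cv2.imread("pics/top_8.png").astype(int)
d=abs(a-b).max(2); print([(d[y0:y1,x0:x1]>40).sum() for y0,y1,x0,x1 in((270,295,225,320),(240,300,160,220),(275,305,425,480))])
manip.job_done()
E
```

```text
[0.325 0.36 ] [0.333 0.345]
[np.int64(642), np.int64(1421), np.int64(7)]
the job is handed in; nothing more can be done
```

The lever is home in the far right slot (6 pips), pushed there with the shut fingers and never taken between them, and the job is handed in. It was done at about 28 s of the 58 s allowed.

**Pushing:** I pushed the lever out of the near left slot to the cross slot, then across to the right wall (8.7 N when it stopped). From there I pushed it into the far right slot until the slot end stopped it, at about 13 N. While moving it took about 2 to 5 N, well under the 40 N limit. The arm was then backed off, lifted and moved well clear.

**Final lean:**

| Camera | Shift (rad) | Cross (rad) | Needed |
|---|---|---|---|
| top | 0.325 | 0.360 | shift over 0.275, cross over 0.28 |
| scene | 0.333 | 0.345 | shift over 0.275, cross over 0.28 |

These readings are about 0.01 to 0.02 rad past the stated stops, in line with the calibration error.

**Checks that disagreed:**
- **Start position:** the lever began at a shift of about -0.25 rad, not fully home in the near left slot (-0.315).
- **Tools:** my before-and-after picture difference flagged pixels around the knife (642) and the tube cutter (1421), and only 7 around what I took to be the foam offcut. By eye all three lie at the same pixels as at the start, and the robot never worked near them. I put the difference down to the arm's shadow, but I did not measure it further before handing in.

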